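Load the slide cassette into the sloped dock

TASK

Pick up the T-shaped cassette by its fin and slide it, wide end first, up the sloping bed of the dock and under the lips until it is fully home against the end stop and the spring catch has clicked out behind its shoulder. Let go of it, then throw the dock's lever all the way over, up the slope. Leave the timer, the slide box and the petri dish alone.

Things in the scene. Friction and masses are not known exactly. Their poses are not given: they have to be found in the camera images.
- cassette: loose white T-shaped cassette lying flat, fin up, wide front roughly away from the robot; 12 mm thick, about 0.12 kg. Origin: on its underside at the shoulder line. x to its wide front, z up. Wide part x 0 to +50 mm, y +-32, front corners rounded 7 mm; narrow part x -50 to 0, y +-20; the square shoulders face -x at x = 0. It starts left near, left far or right near
- fin (a point): middle of the cassette's black upright grip fin, cassette coordinates (-33, 0, +34) mm. Fin: on the narrow part, x -48 to -18, 12 mm thick in y, from z 12 to 48 mm above the cassette's underside. Grip it across y
- dock: fixed grey stand in front of the robot that carries the sloping bed; foot plate 165 x 185 mm; x points level in the up-slope direction, z up; origin on the table, 85 mm straight under the origin of bed
- bed: the dock's aluminium bed, fixed to it, sloping 30 degrees, rising away from the robot. Origin: on its surface, where the cassette's origin is when home (cassette axes then equal bed axes). x up the slope along the channel, y left, z out of the bed, leaning 30 degrees towards the robot. Plate x -120 to +58 mm, y -110 to +75. The cassette goes in along +x, lying on the bed
- mouth (a point): point on the bed at (-67, 0, 0) mm, where the low guides (10 mm high) begin: they narrow from y +-49 there to +-34.5 at x = -26; then the channel is 69 mm wide. From the plate's lower edge (x -120) to here the bed is a bare apron to lay the cassette on. Above the guides all is open
- stop (a point): middle of the foot of the end stop's face, bed (+50, 0, 0) mm; the cassette's front meets it when home. Two lips over the channel's edges run from x = 0 to +50 mm, reach in to y +-26, undersides 14.5 mm above the bed, with an up-turned lead-in from x = -9 mm; tops below 23 mm
- catch (a joint): spring bolt in the left side of the channel, bevelled to the mouth, square behind. 0 = fully out; grows in m towards +y as it is pushed aside (5 to 10 mm while the wide part passes; spring 1.5 to 4 N; sliding past takes about 5 to 12 N). It springs back to 0 once the shoulder has passed
- bolt_tip (a point): fixed point on the bed at the tip of the bolt when it is out, bed (-4.5, +25, +6) mm. Bevel from x = -25 to -5 mm; square back face at x = -2.5 mm. The bolt's housing left of it: x -30 to +2, y 42 to 70, 13 mm high
- lever (a joint): lever right of the channel, turning about an axis along the bed's y at bed x = 0, y = -85, z = +12 mm. 0 = leaning 0.5 rad down the slope from the bed's z, 0.5 = along it, 1.0 (stop) = leaning 0.5 rad up the slope. Starts at 0 to 0.2. Stiff hinge, stays where it is left, about 1 N at the knob
- lever_knob (a point): middle of the lever's black knob (20 mm across, 24 mm long), 55 mm from the hinge axis; the lever's end is 66 mm from the axis
- timer: bystander: flat square bench timer, 64 x 64 x 19 mm, origin under its centre
- slide_box: bystander: closed box of slides, 73 x 98 x 36 mm, origin under its centre
- petri: bystander: shallow round dish, 91 mm across, 14 mm high, at the right, origin under its centre
Things that resemble listed ones, but are neither listed nor needed, are in the scene too. Leave any yellow look-alike of the cassette alone.

How it is judged:
By the outcome, as a careful person would: the job done as asked, in the order asked, and still so for the second after the job is handed in, with the robot touching nothing.
It also fails if it takes over 53 s, if anything falls off the work surface, if the arm or the gripper's body presses on something with over 40 N, if the wrist force passes 120 N, or if a joint passes its speed limit or range.

ROBOT

A 6-joint arm with a two-finger parallel gripper is mounted at the origin on a cart in front of the work surface, level with it; the furniture and walls round the work are solid. World frame = base frame: x ahead of the robot, y to its left, z up, the work surface at z = 0. Lengths are in mm, angles in rad, forces in N, time in s.
With the tool pointing down it reaches from about 225 to 875 mm from the base axis. Payload 3.4 kg.
Tool frame: the origin (TCP) lies midway between the tips of the shut fingers; the grasp point (between the pads) lies 19 mm behind it; z points along the fingers, y is the line along which they close (so a half turn about z gives the same grasp; the last joint's range is limited). The gripper opens to 85 mm and grips with 20 to 120 N. Pads are 22 mm wide; open, the fingers measure 114 mm over their backs; the gripper's body (76 mm by 85 mm) begins 54 mm behind the grasp point. The pads swing forward as they close: fully open they stand 13 mm farther back than shut.
Start: joints at [-1.414, 0.276, 1.505, -0, 1.361, -0.121], TCP at [157.686, -552.99, 231.328] pointing down, gripper open.
Joint ranges: [-2.89, 2.89], [-0.75, 2.08], [0.22, 2.7], [-1.18, 4.32], [0.11, 2.71], [-2.7, 2.7]. Speed limits (rad/s): [2.57, 2.57, 3.14, 3.14, 3.14, 3.14].

INTERFACE

Orientations are given as a unit quaternion [w, x, y, z].
In Python, from plant import monitor, get_image, camera_model, order gives the robot as it stands.
- The arm moves only by the tool carry_out, never from a script. Its argument "increments" is one flat list of numbers, 5 for each row, row after row: the shift along the tool's x, y, z in mm, then the turn about the tool's z in degrees, then the closure, from 0 (fully open) to 1 (shut). A call has 1 to 20 rows; each row is the pose to reach, as a shift and turn from the pose commanded when the call began, along the tool's axes at that moment; what a row does not reach only later rows make up. A row lasts 1/10 s, in which the tool goes at most 50 mm and 8.59 degrees, less where a joint would pass 70% of its speed; a pose out of reach is approached as far as the arm can. A call with a gripper value outside its range is refused whole. The fingers move at their own pace and stop on an object; the grip force is fixed at half the most. Time passes only in rows, so rows that repeat a pose let the fingers close. It gives the time, the measured TCP pose, the force, the opening and the grip force at its end, in the units of the state.
- monitor.observe(): the state, without advancing time (a new reading comes with each control period).
- get_image(name): name is "side" or "top"; returns the picture (480x640x3 uint8, red, green, blue); there is no depth.
- camera_model(name): a dict with "camera_matrix" (3x3 intrinsics, pixels), "pose" (4x4, takes a point from camera to world coordinates). Camera axes: x right, y down, z forward; pixel columns grow to the right and rows downward; lengths in mm; the calibration is good to about 2 mm. A picture is of the moment at which its call begins. camera_model takes no time and is no camera call.
- order.hand_in(): hands the job in; it is judged then, once.
The state is a dict: "clock": time; "joints": joint angles; "qvel": joint speeds; "joint_efforts": joint torques, N m; "position": TCP position; "tool_rot": TCP orientation; "ft_force": force on the tool from outside, world axes, zero at the start; "moment": the same for the moment, N m; "opening": finger opening in mm; "grip_force": force on a finger pad.
Only numpy, scipy, OpenCV 4.12 (cv2) and the standard library are available. Lean on these libraries where they do the work, as an engineer would, in place of code of your own. Each camera call takes 0.05 s, during which the arm holds its last target. There are 200 camera calls.

## Working session

There is one attempt and no reset: what is moved stays moved. The work goes in short steps, Python scripts to look and compute and a tool call to move; the robot and the scene stay as the last step left them, time stands still between calls to the robot, and variables do not carry over. Pictures are saved under pics/ and viewed, at most 10 in all, crops included, and the job is handed in when it is done.

Besides the shell and the picture viewer there is one more tool, called after "Call:" as a command line: name --argument value ..., lists and objects as JSON in quotes. carry_out: Moves the arm, as the interface text tells. Its arguments: {"type":"object","properties":{"increments":{"type":"array"}},"required":["increments"]}

```bash
mkdir -p pics; ls; python3 - <<'E'
from plant import monitor,get_image,camera_model
import cv2
for n in("side","top"):
    cv2.imwrite(f"pics/{n}0.png",get_image(n)[:,:,::-1]); m=camera_model(n); print(n,m["camera_matrix"],m["pose"])
s=monitor.observe();print(s)
E
```

```text
pics
side [[609.78113171   0.         310.75699197]
 [  0.         609.78113171 240.19231585]
 [  0.           0.           1.        ]] [[-9.05995989e-01 -2.57143241e-01  3.36227038e-01 -1.40188982e+01]
 [-4.23130650e-01  5.71720681e-01 -7.02919566e-01  1.05537080e+03]
 [-1.14769355e-02 -7.79110273e-01 -6.26781831e-01  1.06962132e+03]
 [ 0.00000000e+00  0.00000000e+00  0.00000000e+00  1.00000000e+00]]
top [[607.86314952   0.         323.95443396]
 [  0.         607.86314952 238.04392346]
 [  0.           0.           1.        ]] [[-1.78392448e-02 -9.98536367e-01  5.10576731e-02  4.32675243e+02]
 [-9.99835610e-01  1.76502725e-02 -4.14968426e-03 -3.02814755e+01]
 [ 3.24242880e-03 -5.11233069e-02 -9.98687085e-01  1.68654450e+03]
 [ 0.00000000e+00  0.00000000e+00  0.00000000e+00  1.00000000e+00]]
{'clock': 0.1, 'joints': array([-1.41399781e+00,  2.76532925e-01,  1.50597779e+00, -7.65280127e-08,
        1.36070322e+00, -1.20998551e-01]), 'qvel': array([ 0.00075438, -0.00227158, -0.00317355,  0.00077404,  0.00032067,
       -0.00047638]), 'joint_efforts': array([ 1.06311782e-03, -4.17699695e+01, -2.46404207e+01, -1.63007417e-04,
        5.81848188e-03, -9.41363169e-06]), 'position': array([ 157.6105083 , -552.50244023,  230.53699556]), 'tool_rot': array([-8.10509355e-04,  9.90368771e-01,  1.38452302e-01, -1.45470742e-05]), 'ft_force': array([-0.44752251,  0.06393504,  0.7388036 ]), 'moment': array([ 0.02337082, -0.03632338, -0.0112355 ]), 'grip_force': 0.0, 'opening': 85.46345170856436}
```

View pics/side0.png

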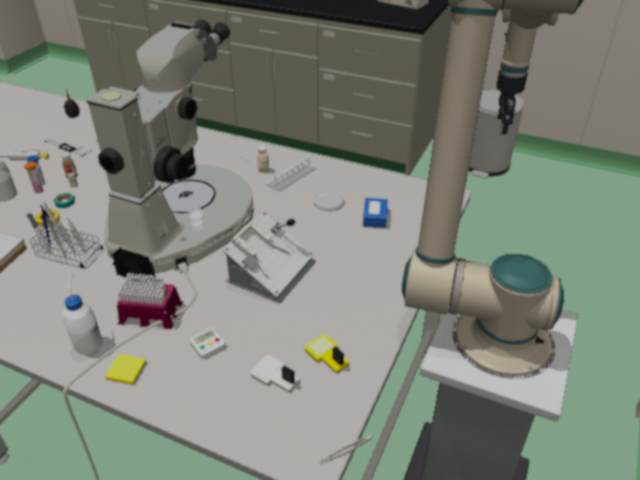

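View pics/top0.png

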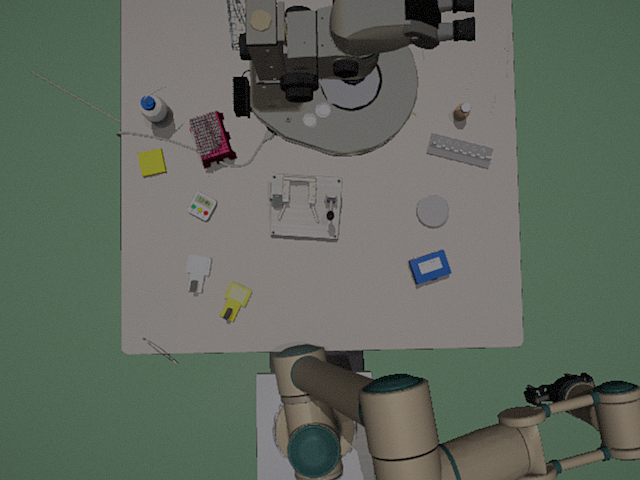

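The side view shows the white cassette at about (275,372), its fin at (289,374), the yellow look-alike at (327,352) and the dock at (268,255). The top view shows the white cassette at (199,267), its fin at (194,286), the dock at (305,208) and the lever knob at (331,215). I'll zoom in on the dock and cassette.

```bash
cat > h.py <<'E'
import numpy as np,cv2
from plant import monitor,get_image,camera_model
def ray(n,u,v):
    m=camera_model(n);P=np.array(m["pose"]);d=P[:3,:3]@np.linalg.solve(np.array(m["camera_matrix"]),[u,v,1.]);return P[:3,3],d
def onz(n,u,v,z):
    o,d=ray(n,u,v);return o+d*(z-o[2])/d[2]
def tri(a,b):
    (o1,d1),(o2,d2)=ray("top",*a),ray("side",*b)
    t=np.linalg.lstsq(np.c_[d1,-d2],o2-o1,rcond=None)[0];p,q=o1+t[0]*d1,o2+t[1]*d2
    return (p+q)/2,np.linalg.norm(p-q)
def proj(n,p):
    m=camera_model(n);P=np.array(m["pose"]);c=P[:3,:3].T@(np.asarray(p,float)-P[:3,3]);q=np.array(m["camera_matrix"])@c;return (q[:2]/q[2])
E
python3 - <<'E'
import cv2,numpy as np
t=cv2.imread("pics/top0.png");s=cv2.imread("pics/side0.png")
r=lambda im,x,y,w,h,k:cv2.resize(im[y:y+h,x:x+w],None,fx=k,fy=k,interpolation=cv2.INTER_CUBIC)
a=np.hstack([r(t,260,165,100,75,4),r(s,220,205,100,100,4)[:300]])
b=np.hstack([r(t,175,245,100,75,4),r(s,240,325,100,75,4)])
cv2.imwrite("pics/crop0.png",np.vstack([a,b]))
E
```

```text
(no output)
```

View pics/crop0.png

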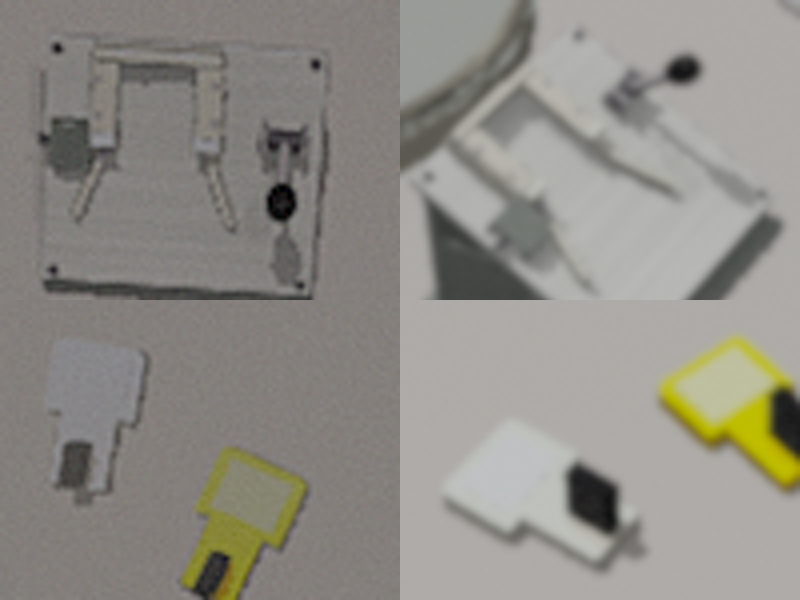

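The crops show the bed's screws and corners clearly, including the dock's upper-left corner at top pixel (272,174). The lever knob is at top pixel (330.5,215.7) and side pixel (290.7,222). Next I'll fit the poses.

```bash
cat > m.py <<'E'
from h import *
from scipy.optimize import least_squares
t=lambda x,y:(260+x/4,165+y/4)
c30,s30=np.cos(np.pi/6),.5
def bedw(p,b):
    x,y,z=b;X=x*c30-z*s30;Z=85+x*s30+z*c30;c,s=np.cos(p[2]),np.sin(p[2])
    return np.array([p[0]+c*X-s*y,p[1]+s*X+c*y,Z])
if __name__=="__main__":
    obs=[((58,75,0),t(50,38)),((58,-110,0),t(328,52)),((-120,-110,0),t(312,297)),((-120,75,0),t(44,282))]
    f=lambda p:np.concatenate([proj("top",bedw(p,b))-o for b,o in obs])
    r=least_squares(f,[480,30,0],x_scale=[100,100,.1]);print("dock",r.x,"res px",r.fun.round(1))
    k=tri(t(282,203),(220+283/4,205+68/4));print("knob",k)
    # knob in bed coordinates
    R=np.array([[np.cos(r.x[2]),-np.sin(r.x[2]),0],[np.sin(r.x[2]),np.cos(r.x[2]),0],[0,0,1]])@np.array([[c30,0,-s30],[0,1,0],[s30,0,c30]])
    print("knob bed",R.T@(k[0]-[r.x[0],r.x[1],85]))
    for n,(x,y,w,h) in (("top",(180,248,40,60)),("side",(245,345,60,50))):
        im=cv2.imread(f"pics/{n}0.png")[y:y+h,x:x+w].astype(float)
        bg=np.median(im.reshape(-1,3),0);d=im-bg
        m=((d[:,:,0]>14)|(im.max(2)<85)).astype(np.uint8)
        m=cv2.morphologyEx(m,cv2.MORPH_CLOSE,np.ones((3,3),np.uint8))
        nn,l,st,_=cv2.connectedComponentsWithStats(m);m=l==1+np.argmax(st[1:,4])
        v,u=np.nonzero(m);P=np.array([onz(n,a+x,b+y,10)[:2] for a,b in zip(u,v)])
        C=P.mean(0);w_,V=np.linalg.eigh(np.cov(P.T));ax=V[:,1]*np.sign(V[0,1]);print(n,m.sum(),"centroid",C,"yaw",np.degrees(np.arctan2(ax[1],ax[0])),"orig",C-5.8*ax,"fin",C-38.8*ax,"std",np.sqrt(w_),"extent",np.ptp((P-C)@ax),np.ptp((P-C)@[-ax[1],ax[0]]))
        vd,ud=np.nonzero(cv2.erode((im.max(2)<110).astype(np.uint8),np.ones((2,2)))*m);print("dark px",ud.mean()+x,vd.mean()+y,len(ud))
E
python3 m.py
```

```text
dock [ 6.25748076e+02  2.53489786e+01 -7.41485883e-02] res px [-0.9 -0.1  0.6  0.4  0.4 -0.1 -0.1 -0.2]
knob (array([571.34154314, -54.07825979, 122.33113645]), np.float64(3.012516979436518))
knob bed [-23.22669185 -83.23946441  56.51622015]
top 189 centroid [456.95650361 305.40568242] yaw 59.0061434671983 orig [453.96981586 300.4337918 ] fin [436.97659247 272.14544864] std [10.46694699 15.19426804] extent 67.28592950157625 49.28261912911192
dark px nan nan 0
side 684 centroid [437.32629776 313.76826175] yaw -4.106293613681418 orig [431.54118681 314.18358239] fin [398.62590034 316.54661363] std [15.33867086 24.93673398] extent 95.57617075877972 60.90243183061597
dark px 288.07751937984494 374.74418604651163 129m.py:24: RuntimeWarning: Mean of empty slice.
  vd,ud=np.nonzero(cv2.erode((im.max(2)<110).astype(np.uint8),np.ones((2,2)))*m);print("dark px",ud.mean()+x,vd.mean()+y,len(ud))
  ret = ret.dtype.type(ret / rcount)
```

```bash
python3 - <<'E'
from h import *
from scipy.optimize import least_squares
t=lambda x,y:(175+x/4,245+(y-300)/4); s=lambda x,y:(240+(x-400)/4,325+(y-300)/4)
print("fin tri",tri(t(76,463),(288.1,374.7)))
# top-face corners, cassette frame
obs=[("top",(0,32),t(46,409)),("top",(0,-32),t(138,424)),("top",(-50,-20),t(107,492)),("top",(-50,20),t(54,487)),
("side",(-50,-20),s(640,515)),("side",(0,32),s(510,530)),("side",(-50,20),s(600,560))]
def w(p,b):
    c,q=np.cos(p[2]),np.sin(p[2]);return [p[0]+c*b[0]-q*b[1],p[1]+q*b[0]+c*b[1],10]
f=lambda p:np.concatenate([proj(n,w(p,b))-o for n,b,o in obs])
r=least_squares(f,[440,310,0],x_scale=[100,100,.1]);print("cas",r.x,np.degrees(r.x[2]),r.fun.round(1));print("fin",w(r.x,(-33,0)))
for b in [(0,0),(50,0),(-33,0)]: print([proj(n,w(r.x,b)).round(1) for n in("top","side")])
E
```

```text
fin tri (array([394.96230393, 319.88477474,  24.00189304]), np.float64(2.6843010542183925))
cas [ 4.25671942e+02  3.13720486e+02 -1.92436174e-01] -11.02578056735367 [-0.9 -0.3 -1.  -0.  -0.9  0.2 -2.  -1.1  1.4 -1.9  0.9 -0.8  0.2 -0.9]
fin [np.float64(393.281081683555), np.float64(320.0317581574594), 10]
[array([197. , 273.9]), array([277.7, 372.1])]
[array([200.4, 256. ]), array([260.1, 361.7])]
[array([194.8, 285.8]), array([289.6, 379.2])]
```

```bash
cat >> h.py <<'E'
from scipy.spatial.transform import Rotation as Ro
def go(x,y,z,head=None):
    "print shift in tool axes and turn to reach world x,y,z, tool x heading (deg)"
    s=monitor.observe();q=s["tool_rot"];R=Ro.from_quat([q[1],q[2],q[3],q[0]]).as_matrix()
    h=np.degrees(np.arctan2(R[1,0],R[0,0]));tn=0 if head is None else -((head-h+90)%180-90)
    print("shift",(R.T@(np.array([x,y,z])-s["position"])).round(1),"turn",round(tn,1),"| clock",round(s["clock"],2),"pos",s["position"].round(1),"head",h.round(1),"tilt",(R[:,2]).round(3),"F",s["ft_force"].round(1),"open",round(s["opening"],1))
E
python3 -c "
from h import *
go(394.5,320,130,-10)"
```

```text
shift [ 467.1 -773.9  101.9] turn 25.9 | clock 0.1 pos [ 157.6 -552.5  230.5] head 15.9 tilt [-0.     0.002 -1.   ] F [-0.4  0.1  0.7] open 85.5
```

Call:
carry_out --increments '[467, -774, 50, 26, 0, 467, -774, 50, 26, 0, 467, -774, 50, 26, 0, 467, -774, 50, 26, 0, 467, -774, 50, 26, 0, 467, -774, 50, 26, 0, 467, -774, 50, 26, 0, 467, -774, 50, 26, 0, 467, -774, 50, 26, 0, 467, -774, 50, 26, 0, 467, -774, 50, 26, 0, 467, -774, 50, 26, 0, 467, -774, 50, 26, 0, 467, -774, 50, 26, 0, 467, -774, 50, 26, 0, 467, -774, 50, 26, 0, 467, -774, 50, 26, 0, 467, -774, 50, 26, 0, 467, -774, 50, 26, 0, 467, -774, 50, 26, 0]'

```text
clock: 2.1
position: [394.2, 320.2, 180.3]
tool_rot: [0.001, 0.996, -0.087, -0.001]
ft_force: [-0.4, -0.4, -0.3]
opening: 85.2
grip_force: 0.0
```

```bash
python3 - <<'E'
from h import *
go(394.5,320,100,-10)
t=get_image("top")[:,:,::-1];s=get_image("side")[:,:,::-1]
r=lambda im,x,y,w,h,k:cv2.resize(im[y:y+h,x:x+w],None,fx=k,fy=k,interpolation=cv2.INTER_CUBIC)
cv2.imwrite("pics/c1.png",np.hstack([r(t,150,215,100,100,4),r(s,225,295,100,100,4)]))
E
```

```text
shift [ 0.5  0.  80.3] turn 0.1 | clock 2.1 pos [394.2 320.2 180.3] head -9.9 tilt [-0.002 -0.001 -1.   ] F [-0.4 -0.4 -0.3] open 85.2
```

Call:
carry_out --increments '[0, 0, 50, 0, 0.4, 0, 0, 100, 0, 0.4, 0, 0, 130, 0, 0.4, 0, 0, 150, 0, 0.4, 0, 0, 162, 0, 0.4, 0, 0, 162, 0, 0.4, 0, 0, 162, 0, 0.6, 0, 0, 162, 0, 1, 0, 0, 162, 0, 1, 0, 0, 162, 0, 1, 0, 0, 162, 0, 1, 0, 0, 162, 0, 1, 0, 0, 162, 0, 1]'

```text
clock: 3.5
position: [395.7, 320.2, 20.7]
tool_rot: [-0.001, 0.996, -0.088, 0.001]
ft_force: [0.2, 0.2, 7.0]
opening: 10.9
grip_force: 59.4
```

```bash
python3 - <<'E'
from h import *
from m import bedw
go(394.5,320,120,-10)
print(monitor.observe()["grip_force"])
t=get_image("top")[:,:,::-1];s=get_image("side")[:,:,::-1]
r=lambda im,x,y,w,h,k:cv2.resize(im[y:y+h,x:x+w],None,fx=k,fy=k,interpolation=cv2.INTER_CUBIC)
cv2.imwrite("pics/c2.png",np.hstack([r(t,150,215,100,100,4),r(s,225,295,100,100,4)]))
E
```

```text
shift [ -0.9   0.2 -99.3] turn -0.1 | clock 3.5 pos [395.7 320.2  20.7] head -10.1 tilt [ 0.003  0.002 -1.   ] F [0.2 0.2 7. ] open 10.9
59.441750049591064
```

View pics/c2.png

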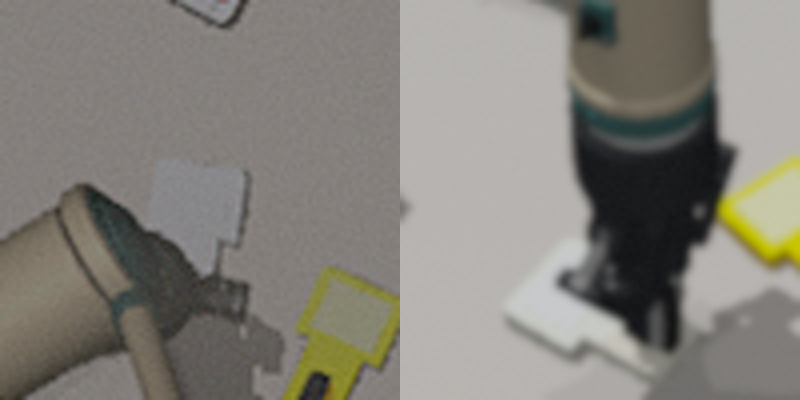

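The fin is gripped at 59 N with a 10.9 mm opening, and the cassette's front points the same way as the tool. The yellow look-alike is clear of the gripper. Now I'll lift.

Call:
carry_out --increments '[0, 0, -20, 0, 1, 0, 0, -60, 0, 1, 0, 0, -110, 0, 1, 0, 0, -160, 0, 1, 0, 0, -160, 0, 1, 0, 0, -160, 0, 1]'

```text
clock: 4.2
position: [394.6, 319.6, 180.4]
tool_rot: [-0.001, 0.996, -0.088, 0.001]
ft_force: [-0.5, -0.1, -1.4]
opening: 11.1
grip_force: 58.7
```

```bash
python3 - <<'E'
from h import *
from m import bedw
D=[625.7,25.3,-.0741]
p=bedw(D,(-102,0,75));print("contact grasp",p)
go(p[0],p[1],p[2]+15-19,-4.25);go(p[0],p[1],p[2]-19,-4.25)
p=bedw(D,(-123,0,39));go(p[0],p[1],p[2]-19,-4.25)
E
```

```text
contact grasp [500.21071768  34.61581252  98.95190528]
shift [153.6 262.3  85.3] turn -5.8 | clock 4.2 pos [394.6 319.6 180.4] head -10.1 tilt [ 0.002  0.001 -1.   ] F [-0.5 -0.1 -1.4] open 11.1
shift [153.6 262.3 100.3] turn -5.8 | clock 4.2 pos [394.6 319.6 180.4] head -10.1 tilt [ 0.002  0.001 -1.   ] F [-0.5 -0.1 -1.4] open 11.1
shift [153.3 262.4 142. ] turn -5.8 | clock 4.2 pos [394.6 319.6 180.4] head -10.1 tilt [ 0.002  0.001 -1.   ] F [-0.5 -0.1 -1.4] open 11.1
```

Call:
carry_out --increments '[154, 262, 0, -5.8, 1, 154, 262, 0, -5.8, 1, 154, 262, 0, -5.8, 1, 154, 262, 0, -5.8, 1, 154, 262, 0, -5.8, 1, 154, 262, 0, -5.8, 1, 154, 262, 30, -5.8, 1, 154, 262, 60, -5.8, 1, 154, 262, 75, -5.8, 1, 154, 262, 75, -5.8, 1, 154, 262, 75, -5.8, 1]'

```text
clock: 5.3
position: [499.1, 34.6, 102.9]
tool_rot: [0.0, 0.999, -0.037, -0.002]
ft_force: [-0.8, -0.1, -1.3]
opening: 11.0
grip_force: 59.0
```

```bash
python3 - <<'E'
from h import *
from m import bedw
D=[625.7,25.3,-.0741]
p=bedw(D,(-123,0,39));go(p[0],p[1],p[2]-19,-4.25)
t=get_image("top")[:,:,::-1];s=get_image("side")[:,:,::-1]
r=lambda im,x,y,w,h,k:cv2.resize(im[y:y+h,x:x+w],None,fx=k,fy=k,interpolation=cv2.INTER_CUBIC)
cv2.imwrite("pics/c3.png",np.hstack([r(t,255,165,100,110,4),r(s,220,205,100,110,4)]))
E
```

```text
shift [ 1.1 -0.1 64.7] turn -0.0 | clock 5.3 pos [499.1  34.6 102.9] head -4.3 tilt [-0.004  0.    -1.   ] F [-0.8 -0.1 -1.3] open 11.0
```

View pics/c3.png

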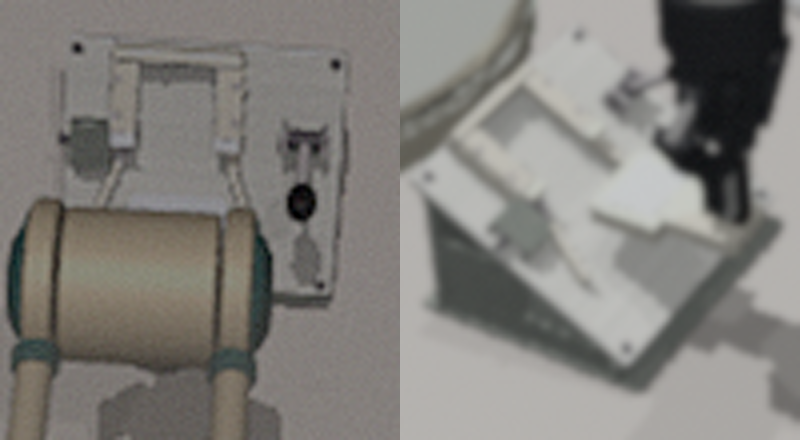

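The side view shows the cassette held level above the apron, with its front corners at about (365,260) and (400,240) inside the guides. The top view shows the front edge centred between the guides at about (299.7,215). Lowering now.

Call:
carry_out --increments '[1, 0, 10, 0, 1, 1, 0, 18, 0, 1, 1, 0, 24, 0, 1, 1, 0, 30, 0, 1, 1, 0, 34, 0, 1, 1, 0, 38, 0, 1, 1, 0, 42, 0, 1, 1, 0, 42, 0, 1]'

```text
clock: 6.2
position: [495.5, 35.2, 61.3]
tool_rot: [-0.0, 0.999, -0.037, -0.005]
ft_force: [-10.6, 1.1, 6.0]
opening: 10.7
grip_force: 62.5
```

```bash
python3 - <<'E'
from h import *
from m import bedw
D=[625.7,25.3,-.0741]
print("front exp px",proj("top",(582,28.4,95)))
p=bedw(D,(-123,0,39));go(p[0],p[1],p[2]-19,-4.25);print(monitor.observe()["moment"])
E
```

```text
front exp px [298.64152595 212.65134224]
shift [ 4.8  0.2 23. ] turn -0.0 | clock 6.2 pos [495.5  35.2  61.3] head -4.3 tilt [-0.011  0.001 -1.   ] F [-10.6   1.1   6. ] open 10.7
[0.17138683 1.14618126 0.09248089]
```

Call:
carry_out --increments '[0, 0, 6, 0, 1, 0, 0, 12, 0, 1, 0, 0, 17, 0, 1, 0, 0, 20, 0, 1, 0, 0, 20, 0, 1, 0, 0, 20, 0, 1]'

```text
clock: 6.8
position: [494.6, 35.3, 41.1]
tool_rot: [-0.0, 0.999, -0.037, -0.006]
ft_force: [-12.4, 1.3, 4.6]
opening: 11.2
grip_force: 65.3
```

```bash
python3 - <<'E'
from h import *
from m import bedw
D=[625.7,25.3,-.0741]
p=bedw(D,(-123,0,39));go(p[0],p[1],p[2]-19,-4.25);print(monitor.observe()["moment"])
s=get_image("side")[:,:,::-1];t=get_image("top")[:,:,::-1]
r=lambda im,x,y,w,h,k:cv2.resize(im[y:y+h,x:x+w],None,fx=k,fy=k,interpolation=cv2.INTER_CUBIC)
cv2.imwrite("pics/c4.png",np.hstack([r(t,255,165,80,110,5),r(s,230,225,80,110,5)]))
E
```

```text
shift [5.5 0.3 2.8] turn -0.0 | clock 6.8 pos [494.6  35.3  41.1] head -4.3 tilt [-0.013  0.001 -1.   ] F [-12.4   1.3   4.6] open 11.2
[0.16415651 1.21525594 0.0361213 ]
```

View pics/c4.png

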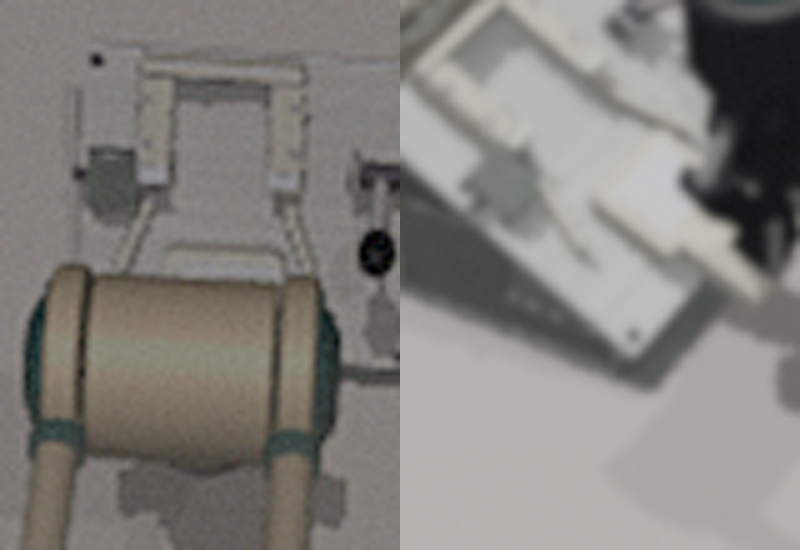

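The cassette is nearly flat on the apron, with its front edge at about (299.8,215) in the top image. It may sit slightly right of the channel centre, so I'll check that numerically.

```bash
python3 - <<'E'
from h import *
from m import bedw
D=[625.7,25.3,-.0741]
for b,seen in (((-9,26,16),(168,188)),((-9,-26,16),(272,190)),((46,26,20),(172,80)),((46,-26,20),(272,85)),((-67,49,10),(118,268)),((-67,-49,10),(309,272)),((-26,34.5,10),(152,205)),((-26,-34.5,10),(285,210))): print(b,((proj("top",bedw(D,b))-[255,165])*5).round(0),seen)
for x in(-45,-40,-35,-30,-25): print(x,((proj("top",bedw(D,(x,0,12)))-[255,165])*5).round(0))
E
```

```text
(-9, 26, 16) [172. 183.] (168, 188)
(-9, -26, 16) [270. 188.] (272, 190)
(46, 26, 20) [174.  88.] (172, 80)
(46, -26, 20) [274.  94.] (272, 85)
(-67, 49, 10) [127. 275.] (118, 268)
(-67, -49, 10) [310. 285.] (309, 272)
(-26, 34.5, 10) [156. 207.] (152, 205)
(-26, -34.5, 10) [286. 214.] (285, 210)
-45 [219. 244.]
-40 [220. 236.]
-35 [220. 227.]
-30 [220. 219.]
-25 [221. 210.]
```

Call:
carry_out --increments '[0, 0, 2, 0, 1, 0, 0, 4, 0, 1, 0, 0, 4, 0, 1]'

```text
clock: 7.2
position: [494.9, 35.3, 37.3]
tool_rot: [-0.0, 0.999, -0.037, -0.006]
ft_force: [-10.0, 2.2, 6.1]
opening: 10.9
grip_force: 65.7
```

Call:
carry_out --increments '[1, -1, 1, -0.5, 1, 3, -2, 2, -1, 1, 4, -2, 3, -1, 1, 4, -2, 3, -1, 1]'

```text
clock: 7.6
position: [498.2, 36.6, 34.4]
tool_rot: [-0.0, 1.0, -0.029, -0.007]
ft_force: [-13.1, 0.4, 8.8]
opening: 11.0
grip_force: 66.5
```

```bash
cat >> h.py <<'E'
def bed(D=(625.7,26.5,-.0741)):
    "grasp point in bed coordinates and force in bed axes"
    s=monitor.observe();a,c,q=D[2],np.cos(np.pi/6),.5
    R=np.array([[np.cos(a),-np.sin(a),0],[np.sin(a),np.cos(a),0],[0,0,1]])@np.array([[c,0,-q],[0,1,0],[q,0,c]])
    print("grasp bed",(R.T@(s["position"]+[0,0,19]-[D[0],D[1],85])).round(1),"F bed",(R.T@s["ft_force"]).round(1),"M",s["moment"].round(2),"clock",round(s["clock"],2),s["grip_force"])
E
python3 -c "
from h import *
bed();go(500,30,40,-4.25)"
```

```text
grasp bed [-126.5    0.7   36.6] F bed [-6.9 -0.6 14.1] M [-0.24  1.43 -0.3 ] clock 7.6 66.46562933921814
shift [ 2.1  6.5 -5.6] turn 0.9 | clock 7.6 pos [498.2  36.6  34.4] head -3.3 tilt [-0.014  0.001 -1.   ] F [-13.1   0.4   8.8] open 11.0
```

Call:
carry_out --increments '[4.3, 0, -2.5, 0, 1, 8.7, 0, -5, 0, 1, 13, 0.2, -7.5, 0, 1, 17.3, 0.3, -10, 0, 1, 21.7, 0.4, -12.5, 0, 1, 26, 0.5, -15, 0, 1, 26, 0.5, -15, 0, 1]'

```text
clock: 8.3
position: [524.0, 35.2, 49.4]
tool_rot: [-0.001, 1.0, -0.029, -0.007]
ft_force: [-14.6, 2.6, 8.6]
opening: 10.6
grip_force: 66.4
```

```bash
python3 - <<'E'
from h import *
bed()
s=get_image("side")[:,:,::-1];t=get_image("top")[:,:,::-1]
r=lambda im,x,y,w,h,k:cv2.resize(im[y:y+h,x:x+w],None,fx=k,fy=k,interpolation=cv2.INTER_CUBIC)
cv2.imwrite("pics/c5.png",np.hstack([r(t,255,165,80,100,5),r(s,230,225,80,100,5)]))
E
```

```text
grasp bed [-96.7   1.2  36.6] F bed [-8.5  1.5 14.8] M [ 0.04  1.51 -0.28] clock 8.3 66.43836736679077
```

View pics/c5.png

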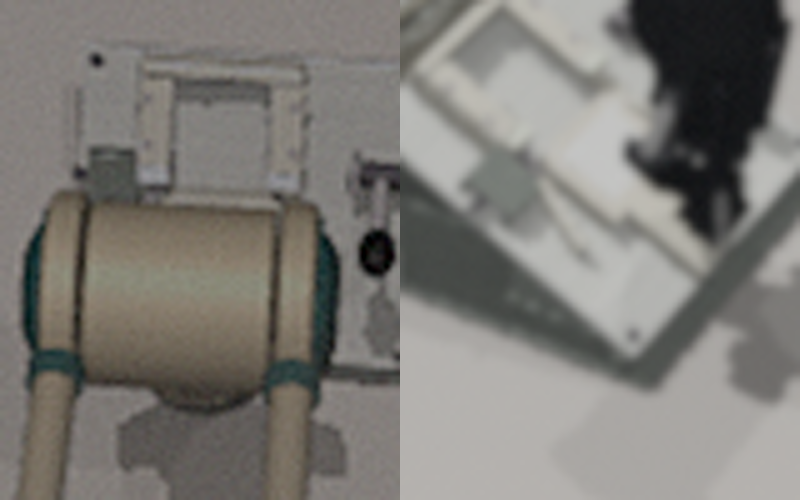

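The front edge has reached the lip lead-ins at top-crop (165–278,193). It is centred on the channel (lips at 172–272), and the cassette lies flat. Continuing up the slope.

Call:
carry_out --increments '[3.5, 0, -2, 0, 1, 6.9, 0.1, -4, 0, 1, 10.4, 0.2, -6, 0, 1, 13.9, 0.2, -8, 0, 1, 17.3, 0.3, -10, 0, 1, 21.7, 0.4, -12.5, 0, 1, 21.7, 0.4, -12.5, 0, 1]'

```text
clock: 9.1
position: [544.7, 32.9, 61.5]
tool_rot: [-0.0, 1.0, -0.029, -0.008]
ft_force: [-14.9, 0.1, 7.7]
opening: 10.8
grip_force: 66.5
```

```bash
python3 -c "
from h import *
bed()"
```

```text
grasp bed [-72.7   0.4  36.7] F bed [-9.  -1.  14.1] M [-0.26  1.64 -0.37] clock 9.1 66.48366451263428
```

Call:
carry_out --increments '[3.5, 0, -2, 0, 1, 6.9, 0.1, -4, 0, 1, 10.4, 0.2, -6, 0, 1, 13.9, 0.2, -8, 0, 1, 17.3, 0.3, -10, 0, 1, 21.7, 0.4, -12.5, 0, 1, 21.7, 0.4, -12.5, 0, 1]'

```text
clock: 9.8
position: [566.7, 31.3, 74.2]
tool_rot: [-0.0, 1.0, -0.029, -0.008]
ft_force: [-14.7, -0.0, 8.9]
opening: 10.8
grip_force: 66.5
```

```bash
python3 -c "
from h import *
bed()"
```

```text
grasp bed [-47.1   0.5  36.7] F bed [-8.2 -1.1 15. ] M [-0.23  1.69 -0.35] clock 9.8 66.51224970817566
```

Call:
carry_out --increments '[2.6, 0, -1.5, 0, 1, 5.2, 0.1, -3, 0, 1, 7.8, 0.1, -4.5, 0, 1, 9.5, 0.2, -5.5, 0, 1, 9.5, 0.2, -5.5, 0, 1]'

```text
clock: 10.3
position: [575.6, 30.5, 79.4]
tool_rot: [0.0, 1.0, -0.029, -0.009]
ft_force: [-14.9, -0.1, 7.3]
opening: 11.2
grip_force: 66.2
```

```bash
python3 -c "
from h import *
bed()"
```

```text
grasp bed [-36.8   0.3  36.7] F bed [-9.2 -1.2 13.7] M [-0.24  1.77 -0.26] clock 10.3 66.21424913406372
```

Call:
carry_out --increments '[1.7, 0, -1, 0, 1, 3.5, 0, -2, 0, 1, 5.2, 0, -3, 0, 1, 5.2, 0, -3, 0, 1]'

```text
clock: 10.7
position: [581.5, 30.3, 82.7]
tool_rot: [-0.0, 1.0, -0.029, -0.008]
ft_force: [-14.1, 1.6, 8.2]
opening: 11.3
grip_force: 66.5
```

```bash
python3 -c "
from h import *
bed()"
```

```text
grasp bed [-30.1   0.6  36.7] F bed [-8.2  0.6 14.2] M [-0.17  1.69 -0.38] clock 10.7 66.47449135780334
```

Call:
carry_out --increments '[1.7, 0, -1, 0, 1, 3.5, 0, -2, 0, 1, 5.2, 0, -3, 0, 1, 5.2, 0, -3, 0, 1]'

```text
clock: 11.1
position: [582.2, 30.6, 83.8]
tool_rot: [-0.001, 0.999, -0.029, -0.013]
ft_force: [-18.2, 0.1, 4.2]
opening: 11.3
grip_force: 65.8
```

```bash
python3 -c "
from h import *
bed()"
```

```text
grasp bed [-28.9   0.9  37.2] F bed [-13.6  -1.3  12.7] M [-0.06  2.38 -0.39] clock 11.1 65.8199679851532
```

Call:
carry_out --increments '[1.7, 0, -1, 0, 1, 3.5, 0, -2, 0, 1, 5.2, 0, -3, 0, 1, 5.2, 0, -3, 0, 1]'

```text
clock: 11.5
position: [581.9, 30.8, 84.8]
tool_rot: [-0.001, 0.999, -0.029, -0.019]
ft_force: [-27.1, 1.1, 2.2]
opening: 11.0
grip_force: 65.7
```

```bash
python3 - <<'E'
from h import *
bed()
s=get_image("side")[:,:,::-1];t=get_image("top")[:,:,::-1]
r=lambda im,x,y,w,h,k:cv2.resize(im[y:y+h,x:x+w],None,fx=k,fy=k,interpolation=cv2.INTER_CUBIC)
cv2.imwrite("pics/c6.png",np.hstack([r(t,260,165,50,70,8),r(s,230,225,50,70,8)]))
E
```

```text
grasp bed [-28.6   1.1  38.3] F bed [-22.3  -0.9  15.5] M [ 0.13  3.53 -0.56] clock 11.5 65.65041661262512
```

View pics/c6.png

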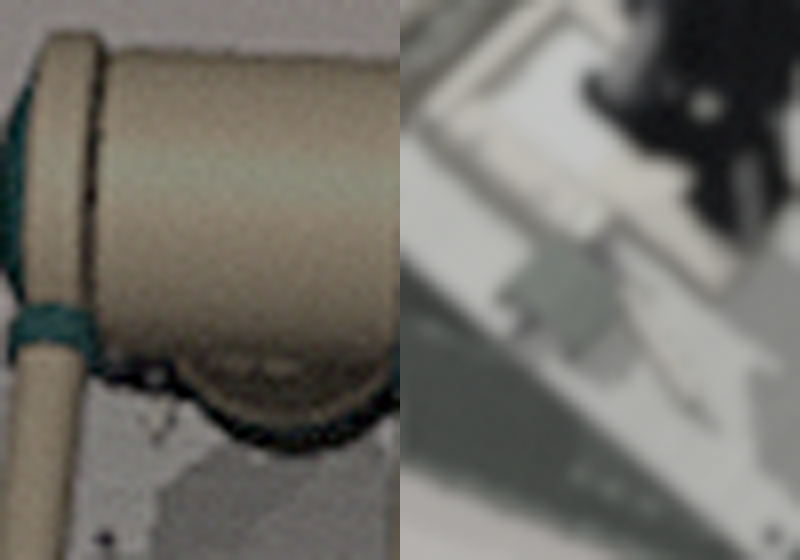

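The front appears to be against the stop: no bed shows between the white face and the stop at crop (490,90). The rear corner is near side pixel (270.6,261). I'll compare that with the predicted home position.

```bash
python3 - <<'E'
from h import *
from m import bedw
D=[625.7,26.5,-.0741]
for b in ((-50,20,12),(-50,20,0),(-50,-20,12),(0,34.5,10),(-4.5,25,6),(50,26,12),(-30,42,13),(-67,49,0),(-120,75,0),(58,75,0)): print(b,((proj("side",bedw(D,b))-[230,225])*8+[400,0]).round(0))
E
```

```text
(-50, 20, 12) [729. 286.]
(-50, 20, 0) [715. 305.]
(-50, -20, 12) [796. 214.]
(0, 34.5, 10) [580. 212.]
(-4.5, 25, 6) [603. 210.]
(50, 26, 12) [477.  90.]
(-30, 42, 13) [644. 283.]
(-67, 49, 0) [706. 394.]
(-120, 75, 0) [792. 555.]
(58, 75, 0) [354. 180.]
```

Call:
carry_out --increments '[-2, 0, 1, 0, 1, -4, 0, 2, 0, 1, -6, 0, 3, 0, 1, -6, 0, 2, 0, 1, -6, 0, 2, 0, 0.75, -6, 0, 2, 0, 0.6, -6, 0, 2, 0, 0.6, -6, 0, 2, 0, 0.6, -6, 0, 2, 0, 0.6]'

```text
clock: 12.5
position: [594.3, 29.5, 88.0]
tool_rot: [0.0, 1.0, -0.029, 0.001]
ft_force: [0.4, -0.7, -0.2]
opening: 34.1
grip_force: 0.0
```

```bash
python3 -c "
from h import *
bed();go(550,30,160,-4.25)"
```

```text
grasp bed [-16.3   0.6  34.8] F bed [ 0.3 -0.7 -0.4] M [-0.02 -0.05 -0.02] clock 12.5 0.0
shift [-44.2   2.  -72. ] turn 1.0 | clock 12.5 pos [594.3  29.5  88. ] head -3.3 tilt [ 0.001 -0.    -1.   ] F [ 0.4 -0.7 -0.2] open 34.1
```

Released with no residual force. I'll lift clear and check the seating.

Call:
carry_out --increments '[0, 0, -20, 0, 0.6, 0, 0, -60, 0, 0.6, 0, 0, -100, 0, 0.6, -40, 40, -110, 0, 0.8, -80, 80, -110, 0, 1, -110, 110, -110, 0, 1, -130, 130, -110, 0, 1, -130, 150, -110, 0, 1, -130, 150, -110, 0, 1, -130, 150, -110, 0, 1]'

```text
clock: 13.5
position: [455.7, -112.8, 198.0]
tool_rot: [-0.0, 1.0, -0.029, 0.0]
ft_force: [-0.2, 0.8, -0.6]
opening: -0.0
grip_force: 0.0
```

```bash
python3 - <<'E'
from h import *
from m import bedw
D=[625.7,26.5,-.0741]
a=.02-.5
for a in(-.48,.5):
    k=bedw(D,(55*np.sin(a),-85,12+55*np.cos(a)));print("knob",k.round(1))
go(535,-55,112,-4.25)
s=get_image("side")[:,:,::-1];t=get_image("top")[:,:,::-1]
r=lambda im,x,y,w,h,k:cv2.resize(im[y:y+h,x:x+w],None,fx=k,fy=k,interpolation=cv2.INTER_CUBIC)
cv2.imwrite("pics/c7.png",np.hstack([r(t,265,165,80,110,5),r(s,225,205,80,110,5)]))
E
```

```text
knob [567.2 -54.4 124.9]
knob [612.1 -57.7 150.4]
shift [ 75.7 -62.3  86.1] turn 0.9 | clock 13.5 pos [ 455.7 -112.8  198. ] head -3.4 tilt [ 0.001  0.    -1.   ] F [-0.2  0.8 -0.6] open -0.0
```

View pics/c7.png

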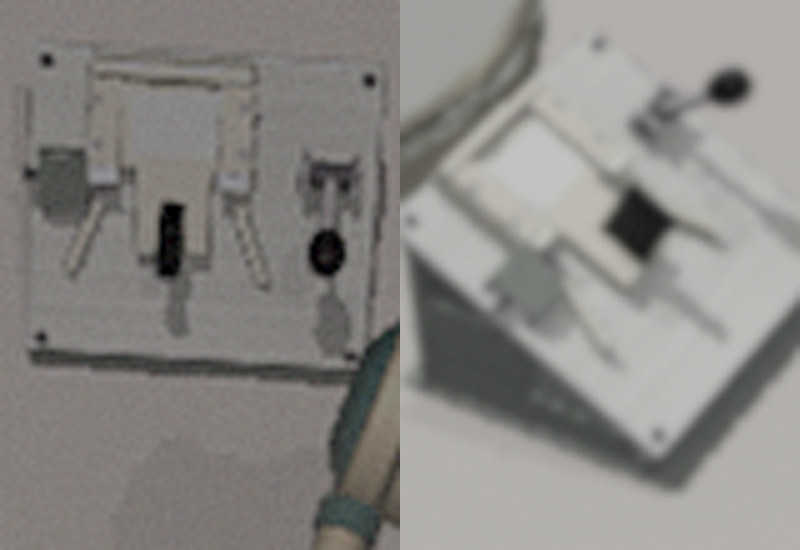

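The cassette lies under the lips with its front close to the stop. I'll measure where its rear edge and shoulder sit, relative to dock features, in the top view.

```bash
python3 - <<'E'
from h import *
from m import bedw
from scipy.optimize import least_squares
D=[625.7,26.5,-.0741]
t=lambda x,y:(265+x/5,165+y/5); s=lambda x,y:(225+(x-400)/5,205+y/5)
# refit the dock on this picture, both cameras: bed corners
obs=[("top",(58,75,0),t(38,44)),("top",(58,-110,0),t(385,62)),("top",(-120,75,0),t(30,352)),("side",(-120,75,0),s(668,478)),("side",(58,75,0),s(385,225)),("side",(-67,49,0),s(617,368)),("top",(-67,49,5),t(70,278)),("top",(-67,-49,5),t(266,288))]
f=lambda p:np.concatenate([proj(n,bedw(p,b))-o for n,b,o in obs]);r=least_squares(f,D,x_scale=[100,100,.1]);print(r.x,r.fun.round(1))
for P in (D,r.x):
  for b in((-50,20,12),(-50,-20,12),(-50,0,12),(50,0,12)): print(b,((proj("top",bedw(P,b))-[265,165])*5).round(0),((proj("side",bedw(P,b))-[225,205])*5+[400,0]).round(0))
E
```

```text
[ 6.24309450e+02  2.94771575e+01 -7.71957566e-02] [-2.5  1.1 -0.9  1.7 -1.7  0.4  0.2 -5.2  2.  -1.7 -0.3 -3.5 -0.  -1.
 -2.8 -0.8]
(-50, 20, 12) [129. 251.] [631. 279.]
(-50, -20, 12) [204. 255.] [672. 234.]
(-50, 0, 12) [167. 253.] [652. 256.]
(50, 0, 12) [173.  78.] [502. 128.]
(-50, 20, 12) [124. 253.] [630. 283.]
(-50, -20, 12) [198. 258.] [672. 238.]
(-50, 0, 12) [161. 255.] [651. 260.]
(50, 0, 12) [167.  81.] [502. 132.]
```

```bash
python3 - <<'E'
from h import *
from m import bedw
D=[625.7,26.5,-.0741]
T=get_image("top").astype(np.float32).mean(2)
T0=cv2.imread("pics/top0.png").astype(np.float32).mean(2)
def prof(I,y,z,xs):
    q=np.array([np.mean([proj("top",bedw(D,(x,y+d,z))) for d in(-2,0,2)],0) for x in xs],np.float32)
    return cv2.remap(I,q[:,0].copy(),q[:,1].copy(),cv2.INTER_LINEAR).ravel().astype(int)
xs=np.arange(-66,-34,2);print(xs)
for y in(-14,13): print("rear y",y,prof(T,y,12,xs),"empty",prof(T0,y,12,xs))
xs=np.arange(30,72,2);print(xs)
for y in(-14,0,14): print("front",y,prof(T,y,12,xs),"empty",prof(T0,y,12,xs))
xs=np.arange(-40,16,2);print(xs)
print("housing y56",prof(T0,56,13,xs))
print("right shoulder y-24",prof(T,-24,12,xs),prof(T0,-24,12,xs))
print("left shoulder y24",prof(T,24,12,xs),prof(T0,24,12,xs))
E
```

```text
[-66 -64 -62 -60 -58 -56 -54 -52 -50 -48 -46 -44 -42 -40 -38 -36]
rear y -14 [122 124 124 116 105  94  95  93  95 111 125 133 131 132 132 131] empty [125 126 129 129 130 130 129 128 127 127 125 124 127 127 128 130]
rear y 13 [123 124 125 121 110  91  83  83 104 120 129 128 127 126 125 127] empty [128 127 129 130 130 130 129 127 127 127 126 126 127 129 132 130]
[30 32 34 36 38 40 42 44 46 48 50 52 54 56 58 60 62 64 66 68 70]
front -14 [133 134 133 131 133 134 134 134 119 103  93 110 126 133 124 108 108 118
 121 121 123] empty [129 125 124 124 114 100  90  93  89  87  90 110 129 137 123 106 109 122
 124 124 125]
front 0 [134 134 135 134 133 136 135 130 116  86  84 107 130 129 117 101 113 116
 114 120 126] empty [126 128 129 121 106  92  91  93  88  77  84 108 130 129 118 107 115 117
 115 119 125]
front 14 [136 137 136 134 133 134 132 126 112  88 102 119 132 132 124 116 108 109
 114 121 128] empty [128 127 130 115 101  93  95  93  88  78 102 120 130 129 124 117 110 109
 114 122 129]
[-40 -38 -36 -34 -32 -30 -28 -26 -24 -22 -20 -18 -16 -14 -12 -10  -8  -6
  -4  -2   0   2   4   6   8  10  12  14]
housing y56 [134 124 110  95  95  92  82  79  77  76  78  78  78  77  76  75  76  78
  78  75  73  81  92  82  89 105 126 130]
right shoulder y-24 [117 118 122 123 122 122 122 123 128 129 129 129 127 122 112 107 107 110
 109 110 114 119 118 116 116 112 113 119] [127 128 128 128 128 126 125 126 128 131 133 131 126 122 120 124 126 126
 125 124 120 116 115 115 116 108 107 111]
left shoulder y24 [130 132 132 132 132 130 123 117 120 127 131 130 127 124 120 107  96  88
  84  92 107 124 127 128 130 127 128 130] [129 128 130 131 131 129 121 114 117 125 129 127 125 123 119 111 110 112
 106 105 104 107 110 112 112 121 124 121]
```

The rear edge measures about x = -49 mm (home is -50) and the shoulder about 0, so the cassette is home. It also hit a hard stop at 22 N. Next is the lever.

Call:
carry_out --increments '[30, -30, 0, 0.9, 1, 60, -62, 20, 0.9, 1, 75, -62, 50, 0.9, 1, 75, -62, 80, 0.9, 1, 75, -62, 86, 0.9, 1, 79, -62, 86, 0.9, 1, 84, -62, 85, 0.9, 1, 89, -62, 83, 0.9, 1, 94, -62, 81, 0.9, 1, 94, -62, 81, 0.9, 1]'

```text
clock: 14.65
position: [550.2, -56.3, 118.1]
tool_rot: [0.0, 0.999, -0.036, -0.003]
ft_force: [-7.0, -0.6, 4.9]
opening: -0.5
grip_force: 3.7
```

```bash
python3 -c "
from h import *
bed();go(590,-56,130,-4.25)"
```

```text
grasp bed [-33.8 -88.1  79.7] F bed [-3.5 -1.1  7.7] M [0.05 1.1  0.02] clock 14.65 3.655563216889277
shift [ 39.6  -3.2 -12.1] turn 0.1 | clock 14.65 pos [550.2 -56.3 118.1] head -4.2 tilt [-0.005  0.    -1.   ] F [-7.  -0.6  4.9] open -0.5
```

The closed fingers only press on the knob's end face, along the lever's axis, so they can't turn it. I'll grip the knob across y and carry it round its arc instead.

Call:
carry_out --increments '[-15, 0, 0, 0, 1, -15, 0, -40, 0, 1, -10, -2, -70, 0, 0.5, 15, -2.5, -70, 0, 0.4, 15, -2.5, -70, 0, 0.4, 15, -2.5, -40, 0, 0.4, 15, -2.5, -10, 0, 0.4, 15, -2.5, 5, 0, 0.4, 15, -2.5, 12, 0, 0.4, 15, -2.5, 12, 0, 0.4]'

```text
clock: 15.65
position: [567.3, -54.9, 104.4]
tool_rot: [-0.0, 0.999, -0.037, -0.001]
ft_force: [0.4, -0.5, 0.3]
opening: 51.6
grip_force: 0.0
```

```bash
python3 - <<'E'
from h import *
bed();go(569,-55,105,-4.25)
s=get_image("side")[:,:,::-1];cv2.imwrite("pics/c8s.png",s)
# black knob blob is hidden by fingers from the top; print side dark blobs near
E
```

```text
grasp bed [-26.  -85.5  59.3] F bed [ 0.5 -0.5  0.1] M [ 0.03  0.01 -0.05] clock 15.65 0.0
shift [ 1.7 -0.  -0.6] turn 0.1 | clock 15.65 pos [567.3 -54.9 104.4] head -4.2 tilt [-0.001  0.    -1.   ] F [ 0.4 -0.5  0.3] open 51.6
```

No contact on the way down. Closing on the knob.

Call:
carry_out --increments '[0, 0, 0, 0, 0.7, 0, 0, 0, 0, 1, 0, 0, 0, 0, 1, 0, 0, 0, 0, 1, 0, 0, 0, 0, 1]'

```text
clock: 16.2
position: [568.2, -51.4, 105.8]
tool_rot: [-0.003, 0.999, -0.037, 0.001]
ft_force: [0.3, 10.3, 1.4]
opening: 17.7
grip_force: 58.4
```

Call:
carry_out --increments '[0, -3, 0, 0, 1, 3.4, -3, -4.3, 0, 1, 6.8, -3, -8.6, 0, 1, 11, -3, -12.2, 0, 1, 15.3, -3, -15.7, 0, 1, 20, -3, -18.4, 0, 1, 24.9, -3, -21, 0, 1, 30, -3, -22.6, 0, 1, 35.4, -3, -24.2, 0, 1, 40.3, -3, -24.8, 0, 1, 45.2, -3, -25.3, 0, 1, 45.2, -3, -25.3, 0, 1]'

```text
clock: 17.4
position: [610.9, -54.7, 129.2]
tool_rot: [-0.0, 0.999, -0.036, -0.003]
ft_force: [-4.8, 3.8, -8.7]
opening: 17.6
grip_force: 58.9
```

```bash
python3 -c "
from h import *
bed()
go(620,-55,130,-4.25)"
```

```text
grasp bed [ 24.  -82.1  59.1] F bed [-8.7  3.4 -5. ] M [0.64 1.12 0.02] clock 17.4 58.89820639975369
shift [ 9.1 -0.4 -0.9] turn 0.1 | clock 17.4 pos [610.9 -54.7 129.2] head -4.2 tilt [-0.007  0.001 -1.   ] F [-4.8  3.8 -8.7] open 17.6
```

Call:
carry_out --increments '[4, 0, 2, 0, 1, 8, 0, 3, 0, 1, 12, 0, 3, 0, 1, 12, 0, 3, 0, 1]'

```text
clock: 17.8
position: [611.6, -54.7, 128.9]
tool_rot: [-0.0, 0.999, -0.036, -0.014]
ft_force: [-30.6, 4.8, 18.1]
opening: 17.3
grip_force: 61.3
```

```bash
python3 -c "
from h import *
bed()"
```

```text
grasp bed [ 24.5 -82.   58.5] F bed [-17.7   2.5  31.1] M [ 0.85  4.94 -0.01] clock 17.8 61.29210723516735
```

The lever is against its stop. I'll unload, open, and lift clear.

Call:
carry_out --increments '[-5, 0, -1, 0, 1, -10, 0, -2, 0, 1, -10, 0, -2, 0, 0.7, -10, 0, -2, 0, 0.5, -10, 0, -2, 0, 0.5, -10, 0, -2, 0, 0.5, -10, 0, -20, 0, 0.5, -10, 0, -60, 0, 0.5, -10, 0, -100, 0, 0.5, -60, 40, -110, 0, 0.5, -110, 80, -110, 0, 0.5, -150, 120, -110, 0, 0.5, -190, 160, -110, 0, 0.5, -190, 180, -110, 0, 0.5, -190, 180, -110, 0, 0.5]'

```text
clock: 19.3
position: [419.9, -225.8, 238.0]
tool_rot: [0.002, 0.999, -0.039, 0.0]
ft_force: [0.4, 0.4, -0.0]
opening: 43.0
grip_force: 0.0
```

```bash
python3 - <<'E'
from h import *
bed()
s=get_image("side")[:,:,::-1];t=get_image("top")[:,:,::-1]
r=lambda im,x,y,w,h,k:cv2.resize(im[y:y+h,x:x+w],None,fx=k,fy=k,interpolation=cv2.INTER_CUBIC)
cv2.imwrite("pics/c9.png",np.hstack([r(t,265,165,80,110,5),r(s,225,205,80,110,5)]))
E
```

```text
grasp bed [ -75.5 -266.8  242.2] F bed [ 0.3  0.4 -0.2] M [0.03 0.02 0.01] clock 19.3 0.0
```

View pics/c9.png

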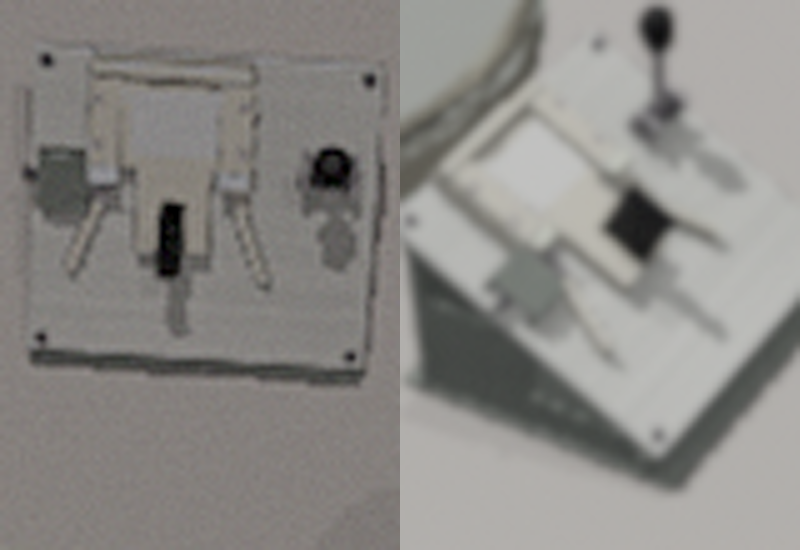

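The lever stands upright at the knob (331,167 in the top crop), which is its up-slope stop. The cassette is unmoved under the lips and the robot is clear of everything. Handing in.

```bash
python3 -c "
from plant import order
print(order.hand_in())"
```

```text
the job is handed in; nothing more can be done
None
```

The cassette is in the dock against the end stop, the lever is over against its up-slope stop, and the job was handed in at about 19 s; the catch clicking out was not seen directly, only inferred from the measured home position.

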